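Coffee pot held over the gas ring

TASK

Set the gas ring to full by pressing its sprung knob down and, while it is down, turning it anticlockwise as far as it goes. Then take the copper coffee pot by its wooden handle, carry it upright over the row of jars and the tin without disturbing them, and hold it level and centred about 2 cm above the ring's pan supports, never touching the ring. Finish while still holding it there, at rest.

Things in the scene. Friction and masses are not known exactly. Their poses are not given: they have to be found in the camera images.
- gas_ring: single gas ring, fixed to the worktop: grey and steel box 200 mm deep (its x) by 260 mm wide (its y), deck 50 mm high, origin under its centre, z up, its front (-x) roughly faces the robot. Burner with four dark pan supports in a cross on the left part (reaching 64 mm from the burner's centre, top 96 mm above the worktop); black knob at the front of the right part, at (-45, -90) mm from the origin
- ring_top (a point): point on the burner's vertical axis at the height of the top of the pan supports, 96 mm above the worktop; axes as the gas ring
- knob_grip (a point): point on the knob's vertical axis, in the middle of its black grip bar (42 mm long, 14 mm wide, 26 mm high; this point is 12 mm below the bar's top and 14 mm above its foot; 28 mm above the deck when the knob is up); turns with the knob: x runs along the bar, y across it. Under the bar is a round flange of radius 22 mm, 5 mm thick, moving with it, its underside 10 mm above the deck when up
- knob_press (a joint): how far the knob is pressed down, m: 0 up (sprung), 0.008 fully down; the spring pushes back with 2 N at the start and 6 N fully down
- knob_turn (a joint): knob angle, rad: 0 off (the bar along the gas ring's x), grows anticlockwise seen from above to the stop at 1.3 (full). At 0 it is locked (a little play) unless the knob is pressed 6 mm or more; keep it down until the stop, where it may come up again; it stays where it is left (light friction, 0.03 N m)
- coffee_pot: open copper coffee pot, about 0.22 kg, origin in the centre of its underside, z up; round, 74 mm wide at the belly, 68 mm at the rim, 74 mm high; one straight level handle along its -x, of dark wood from 43 to 168 mm from the pot's axis, 14 mm wide and 18 mm tall, centre line 60 mm above the underside
- handle_grip (a point): point on the handle's centre line 78 mm from the pot's axis, 60 mm above its underside; a good place to pinch it from above across its 14 mm width (its y); axes as the pot
- tin_tall: food tin, 75 mm wide, 110 mm high, origin under its centre; one of three bystanders in a row between pot and gas ring
- red_jar: glass jar with red lid, 71 mm wide, 112 mm high, origin under its centre; bystander in the row
- black_jar: glass jar with black lid, 71 mm wide, 88 mm high, origin under its centre; bystander in the row

How it is judged:
By the outcome, as a careful person would: the job done as asked, in the order asked, and still so for the second after the job is handed in, while the arm keeps its last pose, push and grip.
It also fails if it takes over 64 s, if anything falls off the work surface, if the arm or the gripper's body presses on something with over 40 N, if the wrist force passes 120 N, or if a joint passes its speed limit or range.

ROBOT

A 7-joint arm with a two-finger parallel gripper is mounted at the origin on a cart in front of the work surface, level with it; the furniture and walls round the work are solid. World frame = base frame: x ahead of the robot, y to its left, z up, the work surface at z = 0. Lengths are in m, angles in rad, forces in N, time in s.
With the tool pointing down it reaches from about 0.4 to 0.85 m from the base axis. Payload 10.4 kg.
Tool frame: the origin (TCP) lies between the finger pads; the fingertips stand 17 mm ahead of it and the grasp point (between the pads) lies 2 mm behind it; z points along the fingers, y is the line along which they close (so a half turn about z gives the same grasp; the last joint's range is limited). The gripper opens to 85 mm and grips with 20 to 120 N. Pads are 22 mm wide; open, the fingers measure 114 mm over their backs; the gripper's body (76 mm by 85 mm) begins 54 mm behind the grasp point. The pads swing forward as they close: fully open they stand 13 mm farther back than shut.
Start: joints at [1.152, 0.332, -0.065, 1.46, 0.022, 1.35, -0.088], TCP at [0.241, -0.577, 0.248] pointing down, gripper open.
Joint ranges: [-2.6, 2.6], [-0.5, 2.12], [-1.47, 1.34], [0.16, 2.42], [-1.27, 4.41], [0.06, 2.06], [-2.6, 2.6]. Speed limits (rad/s): [2.22, 2.22, 2.79, 2.79, 3.14, 3.14, 3.14].

INTERFACE

Orientations are given as a unit quaternion [x, y, z, w].
In Python, from workcell import readout, imaging, manip gives the robot as it stands. The module is installed in compiled form; this text tells all that it offers.
- The arm moves only by the shell command python3 -m crank 'ROWS' [OPENING] [FORCE]. ROWS is JSON, a list of rows, each a list of 4 numbers: the shift along the tool's x, y, z as a fraction of full scale, then the turn about the tool's z as a fraction of full scale. In form: [[x, y, z, yaw], ...]. A call has 1 to 5 rows; each row is the pose to reach, as a shift and turn from the pose commanded when the call began, along the tool's axes at that moment; what a row does not reach only later rows make up. Full scale, the value 1, is 400 mm for a shift and 60 degrees for a turn. A row lasts 1/12 s, in which the tool goes at most 41.7 mm and 7.16 degrees, less where a joint would pass 70% of its speed; a pose out of reach is approached as far as the arm can. A call with a number of a shift or a turn outside -1 to 1 is refused whole. A call with a gripper value outside its range is refused whole. OPENING is the gripper command: -1 is shut, 1 is fully open, values between are in proportion, set as the call begins (- or left out, the last holds). The fingers move at their own pace and stop on an object; FORCE is the grip in N (left out, the last holds). Time passes only in rows, so rows that repeat a pose let the fingers close. It gives the time, the measured TCP pose, the force, the opening and the grip force at its end, in the units of the state.
- readout.get_obs(): the state, without advancing time (a new reading comes with each control period).
- imaging.camera(name): name is "side" or "top"; returns a dict with "color" (400x640x3 uint8, red, green, blue), "fx", "fy", "cx", "cy" (pixels), "k1" (the pictures are not rectified: a ray, as slopes to the right and down, at radius r is drawn at 1 + k1 r^2 times it, then the intrinsics apply), "rvec" (rotation vector, rad) and "tvec" (3), from world to camera coordinates, as OpenCV has them. Camera axes: x right, y down, z forward; pixel columns grow to the right and rows downward; lengths in m; the calibration is good to about 2 mm. A picture is of the moment at which its call begins. There is no depth.
- manip.hand_in(): hands the job in; it is judged then, once.
The state is a dict: "clock": time; "joint_pos": joint angles; "joint_velocities": joint speeds; "tau": joint torques, N m; "position": TCP position; "ee_rot": TCP orientation; "ft_force": force on the tool from outside, world axes, zero at the start; "torque": the same for the moment, N m; "grip_width": opening from 0.0 (shut) to 1.0 (fully open); "grasp_force": force on a finger pad.
Only numpy, scipy, OpenCV 4.12 (cv2) and the standard library are available. Lean on these libraries where they do the work, as an engineer would, in place of code of your own. Each camera call takes 0.05 s, during which the arm holds its last target. There are 200 camera calls.

## Working session

There is one attempt and no reset: what is moved stays moved. The work goes in short steps, Python scripts to look and compute and a shell command to move; the robot and the scene stay as the last step left them, time stands still between calls to the robot, and variables do not carry over. Pictures are saved under pics/ and viewed, at most 10 in all, crops included, and the job is handed in when it is done.

```bash
mkdir -p pics; cat > h.py <<'E'
import numpy as np, cv2
from workcell import readout, imaging, manip
from scipy.spatial.transform import Rotation as R
def shot(n,f=None):
    c=imaging.camera(n)
    if f: cv2.imwrite(f'pics/{f}.png',c['color'][:,:,::-1])
    return c
def ray(c,u,v):
    d=np.array([(u-c['cx'])/c['fx'],(v-c['cy'])/c['fy']]); p=d.copy()
    for _ in range(20): p=d/(1+c['k1']*(p@p))
    Rm=cv2.Rodrigues(np.array(c['rvec'],float))[0]
    return -Rm.T@np.array(c['tvec'],float).ravel(), Rm.T@np.array([*p,1])
def onz(c,u,v,z):
    o,d=ray(c,u,v); return o+d*(z-o[2])/d[2]
def proj(c,P):
    Rm=cv2.Rodrigues(np.array(c['rvec'],float))[0]
    q=Rm@np.array(P,float)+np.array(c['tvec'],float).ravel(); s=q[:2]/q[2]; s=s*(1+c['k1']*(s@s))
    return s*[c['fx'],c['fy']]+[c['cx'],c['cy']]
def togo(P,yaw=None):
    "shift (fractions) along tool axes to reach world P; yaw = world angle of tool y-axis line"
    o=readout.get_obs(); r=R.from_quat(o['ee_rot'])
    s=r.inv().apply(np.array(P)-o['position'])/0.4
    y=r.apply([0,1,0]); a=np.arctan2(y[1],y[0])
    t=None
    if yaw is not None:
        t=(yaw-a+np.pi/2)%np.pi-np.pi/2; t=-t/np.radians(60)
    return np.round(s,3),t
E
python3 - <<'E'
from h import *
for n in('side','top'):
    c=shot(n,n+'0'); print(n,ray(c,320,200),{k:c[k] for k in('fx','k1')})
o=readout.get_obs()
for k in o: print(k,np.round(o[k],3))
print(R.from_quat(o['ee_rot']).as_matrix().round(2))
E
```

```text
side (array([0.02358216, 0.64859454, 0.80485379]), array([ 0.43189532, -0.58741398, -0.68451394])) {'fx': 409.86038284210684, 'k1': -0.004651218256272432}
top (array([ 3.88782026e-01, -2.22525793e-05,  1.17681718e+00]), array([ 0.07956397,  0.00952397, -0.99689592])) {'fx': 372.03914975267276, 'k1': -0.08221446587666917}
clock 0.1
joint_pos [ 1.152  0.333 -0.065  1.461  0.022  1.35  -0.088]
joint_velocities [-0.001 -0.002  0.001 -0.001 -0.001 -0.001  0.001]
tau [ 3.0000e-03 -6.2674e+01  5.1000e-02 -3.9242e+01  1.7000e-02  7.0000e-03
 -0.0000e+00]
position [ 0.241 -0.576  0.248]
ee_rot [ 0.98   0.197 -0.    -0.001]
ft_force [ 1.216  0.047 -0.817]
torque [-0.026 -0.002  0.01 ]
grasp_force 0.0
grip_width 1.001
[[ 0.92  0.39 -0.  ]
 [ 0.39 -0.92  0.  ]
 [-0.   -0.   -1.  ]]
```

View pics/top0.png

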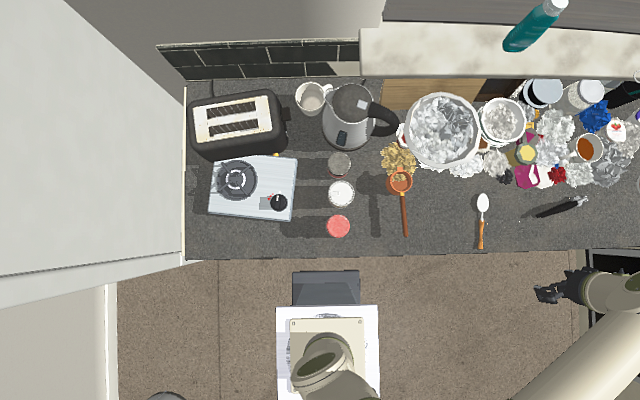

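View pics/side0.png

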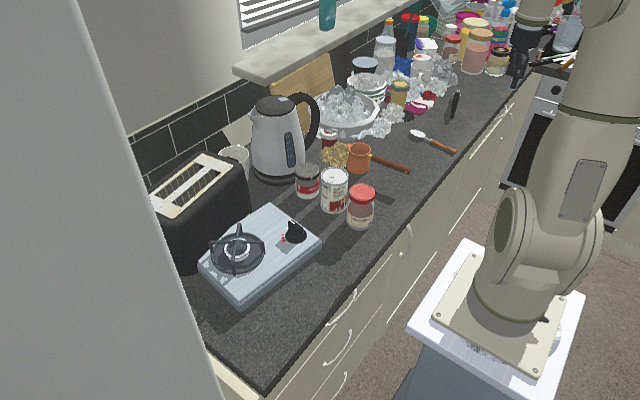

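The top view shows the gas ring at about (252,188), with its burner at (238,180) and knob at (278,203). The jars and tin are at (339,163), (341,193) and (338,226). The pot is at (400,182), with its handle running down to (404,235). The side view agrees. I'll enlarge both views for exact pixels.

```bash
python3 - <<'E'
import cv2
a=cv2.imread('pics/top0.png')[145:250,190:430]; cv2.imwrite('pics/topc.png',cv2.resize(a,None,fx=3.3,fy=3.3,interpolation=cv2.INTER_CUBIC))
a=cv2.imread('pics/side0.png')[130:310,190:420]; cv2.imwrite('pics/sidec.png',cv2.resize(a,None,fx=3.3,fy=3.3,interpolation=cv2.INTER_CUBIC))
E
```

```text
(no output)
```

View pics/topc.png

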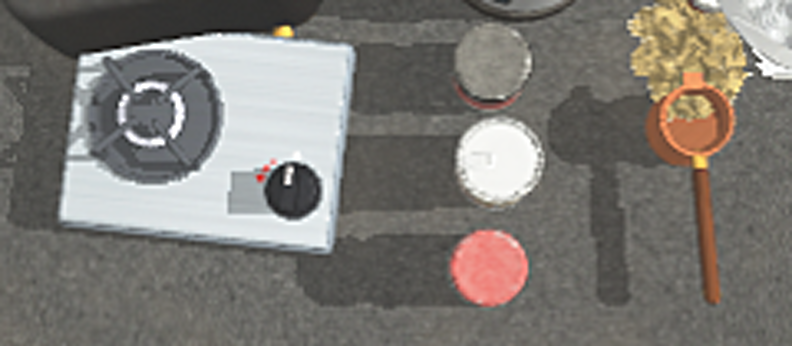

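View pics/sidec.png

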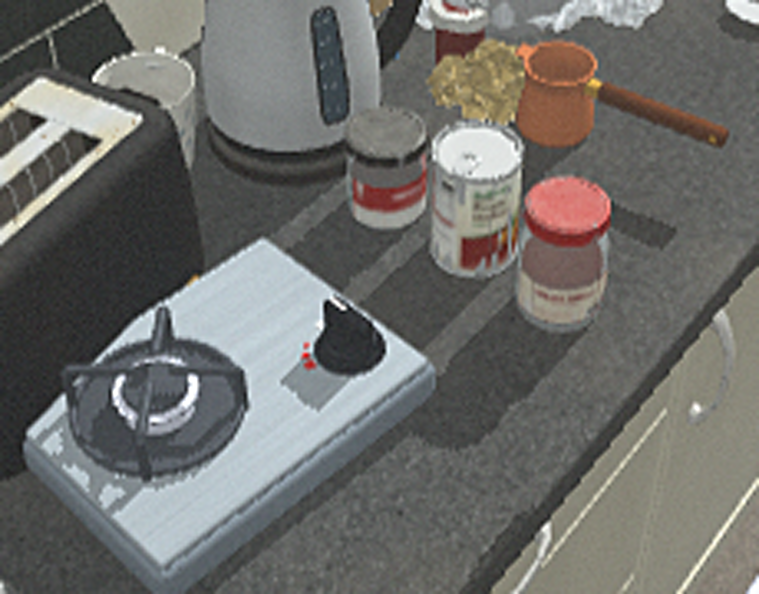

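```bash
cat > m.py <<'E'
from h import *
T=shot('top'); S=shot('side')
def cen(m):
    n,l,s,c=cv2.connectedComponentsWithStats(m.astype(np.uint8)); i=1+np.argmax(s[1:,4]); return l==i,c[i],s[i]
def box(img,x0,y0,x1,y1):
    b=np.zeros(img.shape[:2],bool); b[y0:y1,x0:x1]=1; return b
def tri(a,b):
    (o1,d1),(o2,d2)=ray(T,*a),ray(S,*b)
    s=np.linalg.lstsq(np.c_[d1,-d2],o2-o1,rcond=None)[0]; p,q=o1+s[0]*d1,o2+s[1]*d2
    return ((p+q)/2).round(4),round(np.linalg.norm(p-q),4)
t=lambda u,v:(190+(u+.5)/3.3-.5,145+(v+.5)/3.3-.5)
s=lambda u,v:(190+(u+.5)/3.3-.5,130+(v+.5)/3.3-.5)
if __name__=='__main__':
    img=T['color'].astype(int); r,g,b=img[...,0],img[...,1],img[...,2]
    m,c,st=cen((g>125)&(b>=r)&box(img,190,150,305,230))
    pts=np.argwhere(m)[:,::-1]; W=np.array([onz(T,u,v,.05)[:2] for u,v in pts],np.float32)
    print('deck',cv2.minAreaRect(W))
    for n,a,z in (('BL',(62,222),.05),('BR',(330,247),.05),('TR',(352,45),.05),('TRs',(264,240),.05)):
        print(n,onz(T,*t(*a),z).round(4))
    print('BL,BR,TR side',[onz(S,*s(*q),.05).round(4) for q in((163,572),(435,368),(264,240))])
    hv=cv2.cvtColor(T['color'],cv2.COLOR_RGB2HSV)
    m,c,st=cen((img.max(2)<60)&box(img,265,190,292,215)); print('knob px',c,st,onz(T,*c,.065).round(4))
    print('ring centre',onz(T,*t(152,113),.08).round(4),onz(S,*s(156,392),.08).round(4))
    print('tips',[tri(t(*a),s(*b)) for a,b in(((104,60),(65,372)),((198,66),(160,312)),((196,172),(243,366)),((92,155),(148,475)))])
    print('knob bar tip side', [onz(S,*s(*q),.09).round(4) for q in((335,302),(378,335))])
    mc=(r>1.25*g)&(g>b)&(r>70)
    m,c,st=cen(mc&(g>1.35*b)&box(img,380,165,420,240)); print('cop',c,st)
    print('rim',onz(T,*t(697,121),.074).round(4),'handle',onz(T,*t(702,166),.06).round(4),onz(T,*t(712,300),.06).round(4))
    print('side rim',onz(S,*s(561,64),.074).round(4),'handle end tri',tri(t(712,298),s(722,134)))
    for n,a,z in(('black',(493,65),.088),('tin',(499,162),.11),('red',(490,268),.112)): print(n,onz(T,*t(*a),z).round(4))
    print('side lids',[onz(S,*s(*a),z).round(4) for a,z in(((386,134),.088),((477,150),.11),((567,203),.112))])
E
python3 m.py
```

```text
deck ((0.5289048552513123, 0.21688565611839294), (0.25902441143989563, 0.19659917056560516), 82.77555084228516)
BL [0.4501 0.3524 0.05  ]
BR [0.4217 0.1039 0.05  ]
TR [0.609  0.0806 0.05  ]
TRs [0.4294 0.1646 0.05  ]
BL,BR,TR side [array([0.4456, 0.3595, 0.05  ]), array([0.4096, 0.1156, 0.05  ]), array([0.6013, 0.0897, 0.05  ])]
knob px [275.53947368 203.53947368] [270 195  17  16  76] [0.47   0.1442 0.065 ]
ring centre [0.5454 0.2608 0.08  ] [0.5353 0.2715 0.08  ]
tips [(array([0.5929, 0.3019, 0.089 ]), np.float64(0.0016)), (array([0.5862, 0.2176, 0.0829]), np.float64(0.0017)), (array([0.4932, 0.2214, 0.0898]), np.float64(0.0081)), (array([0.5066, 0.3182, 0.06  ]), np.float64(0.0102))]
knob bar tip side [array([0.4853, 0.137 , 0.09  ]), array([0.4401, 0.1436, 0.09  ])]
cop [398.49879518 182.4313253 ] [386 167  26  29 415]
rim [ 0.5272 -0.233   0.074 ] handle [ 0.4873 -0.2388  0.06  ] [ 0.3649 -0.2431  0.06  ]
side rim [ 0.5239 -0.2304  0.074 ] handle end tri (array([ 0.3657, -0.2433,  0.0615]), np.float64(0.0022))
black [ 0.5803 -0.0484  0.088 ]
tin [ 0.4906 -0.0503  0.11  ]
red [ 0.3985 -0.0399  0.112 ]
side lids [array([ 0.5774, -0.0406,  0.088 ]), array([ 0.4898, -0.0477,  0.11  ]), array([ 0.3968, -0.0357,  0.112 ])]
```

The deck outline fits 259 x 197 mm, so it's a good measurement: centre (0.529, 0.217), yaw −7.2°. That puts the knob near (0.472, 0.134). I'm moving there now.

```bash
python3 -m crank '[[0.09,-0.035,0,0.1],[0.18,-0.07,0,0.2],[0.28,-0.11,0,0.3],[0.375,-0.15,0,0.4],[0.47,-0.19,0,0.5]]' 1
python3 - <<'E'
from h import *
for p in((.44,-.25,.24),(.471,.135,.17)):print(togo(p,np.radians(82.8)))
E
```

```text
clock: 0.62
position: [0.3858, -0.4329, 0.2483]
ee_rot: [0.998, -0.067, 0.0, 0.0]
ft_force: [1.1, -1.4, 0.1]
grip_width: 0.999
grasp_force: 0.0
(array([ 0.074, -0.471,  0.021]), np.float64(-0.007255006155861196))
(array([ 0.023, -1.435,  0.196]), np.float64(-0.007255006155861196))
```

```bash
python3 -m crank '[[0.015,-0.1,0.005,0],[0.03,-0.2,0.01,0],[0.045,-0.3,0.015,0],[0.06,-0.4,0.02,0],[0.07,-0.48,0.02,0]]'
python3 -m crank '[[-0.01,-0.1,0,0],[-0.02,-0.2,0,0],[-0.02,-0.3,0,0],[-0.03,-0.4,0,0],[-0.03,-0.5,0,0]]'
python3 -m crank '[[0,-0.09,0.02,0],[-0.01,-0.18,0.04,0],[-0.01,-0.27,0.08,0],[-0.02,-0.36,0.12,0],[-0.02,-0.41,0.15,0]]'
python3 - <<'E'
from h import *
print(togo((.471,.135,.15),np.radians(82.8)))
shot('top','k1');c=shot('side'); a=c['color'][130:310,190:420]; cv2.imwrite('pics/k1s.png',cv2.resize(a,None,fx=3.3,fy=3.3,interpolation=cv2.INTER_CUBIC)[:,:,::-1])
print(readout.get_obs()['position'])
E
```

```text
clock: 1.03
position: [0.4375, -0.2443, 0.24]
ee_rot: [0.998, -0.063, -0.0, -0.0]
ft_force: [0.4, 0.5, 0.1]
grip_width: 1.002
grasp_force: 0.0
clock: 1.45
position: [0.4499, -0.0458, 0.2404]
ee_rot: [0.998, -0.064, 0.0, 0.0]
ft_force: [1.9, -0.5, 1.0]
grip_width: 1.001
grasp_force: 0.0
clock: 1.87
position: [0.4625, 0.1202, 0.1795]
ee_rot: [0.998, -0.062, -0.0, -0.001]
ft_force: [-0.2, -1.1, -0.5]
grip_width: 1.006
grasp_force: 0.0
(array([ 0.016, -0.039,  0.074]), np.float64(0.0014615397226228869))
[0.46208226 0.1197834  0.17854023]
```

View pics/k1s.png

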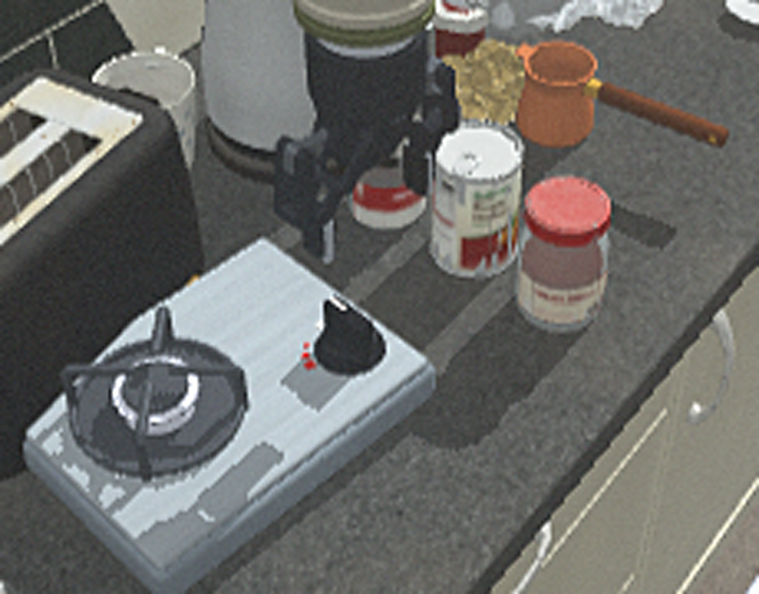

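The side view shows the open gripper above and behind the knob, with the finger tips at (325,260) and (415,190). The knob disc is at about (350,347) and the pointer tip at (335,302). I'll use the known TCP to check the side camera's bias and refine the knob position.

```bash
python3 - <<'E'
from m import *
print('tip mid', onz(S,*s(370,225),.174).round(4), 'proj tcp', proj(S,(.462,.120,.174)), s(370,225))
print('disc side',onz(S,*s(349,345),.065).round(4),'disc top',onz(T,*t(293,190),.065).round(4),'tri',tri(t(293,190),s(349,345)))
k0=np.array([.4725,.133])
for z in(.065,.09):
  print(z,'knob proj in crop', [((q-np.array([190,130])+.5)*3.3-.5).round(0) for q in (proj(S,(*(k0+d*np.array([.992,-.125])),z)) for d in (-.021,0,.021))])
E
```

```text
tip mid [0.4587 0.1265 0.174 ] proj tcp [302.41052997 195.69520554] (301.77272727272725, 197.83333333333334)
disc side [0.4654 0.1465 0.065 ] disc top [0.4737 0.1354 0.065 ] tri (array([0.4744, 0.1369, 0.0505]), np.float64(0.0009))
0.065 knob proj in crop [array([373., 345.]), array([353., 330.]), array([334., 315.])]
0.09 knob proj in crop [array([372., 321.]), array([352., 307.]), array([332., 292.])]
```

```bash
python3 -m crank '[[0.02,-0.044,0.05,0],[0.02,-0.044,0.1,0],[0.02,-0.044,0.15,0],[0.02,-0.044,0.2,0],[0.02,-0.044,0.225,0]]' 0
python3 -m crank '[[0,0,0,0],[0,0,0,0],[0,0,0,0],[0,0,0,0],[0,0,0,0]]' -0.4 20
```

```text
clock: 2.48
position: [0.4733, 0.1305, 0.0887]
ee_rot: [0.998, -0.065, -0.001, 0.001]
ft_force: [-0.8, -0.5, -0.3]
grip_width: 0.501
grasp_force: 0.0
clock: 2.9
position: [0.4745, 0.1323, 0.0914]
ee_rot: [0.998, -0.064, 0.001, 0.0]
ft_force: [0.1, -0.7, 0.2]
grip_width: 0.301
grasp_force: 0.0
```

```bash
python3 - <<'E'
from h import *
shot('top');c=shot('side'); a=c['color'][130:310,190:420]; cv2.imwrite('pics/k2s.png',cv2.resize(a,None,fx=3.3,fy=3.3,interpolation=cv2.INTER_CUBIC)[:,:,::-1])
E
```

```text
(no output)
```

View pics/k2s.png

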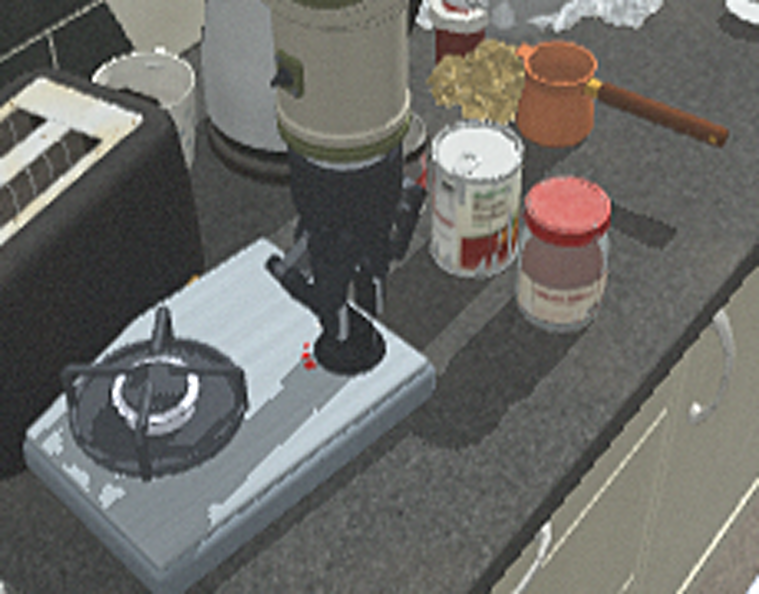

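The side view shows the fingers straddling the knob bar, tips at (342,338) and (378,315) just above the flange. I'll close gently and watch the lateral force.

```bash
python3 -m crank '[[0,0,0,0],[0,0,0,0],[0,0,0,0],[0,0,0,0],[0,0,0,0]]' -1 25
python3 -m crank '[[0,0,0,0],[0,0,0,0],[0,0,0,0]]'
```

```text
clock: 3.42
position: [0.4747, 0.1371, 0.0916]
ee_rot: [0.998, -0.062, 0.002, -0.003]
ft_force: [1.7, 16.2, 0.2]
grip_width: 0.154
grasp_force: 31.0
clock: 3.67
position: [0.4748, 0.137, 0.0916]
ee_rot: [0.998, -0.062, 0.002, -0.003]
ft_force: [2.3, 16.4, -1.3]
grip_width: 0.152
grasp_force: 31.0
```

The grip is on: 13 mm wide and 5 mm off in y. I'll relieve the sideways load and press down.

```bash
python3 -m crank '[[0,-0.006,0,0],[0,-0.012,0,0],[0,-0.012,0.01,0],[0,-0.012,0.02,0],[0,-0.012,0.03,0]]' -1 50
python3 -m crank '[[0,0,0.002,0],[0,0,0.002,0],[0,0,0.002,0]]'
```

```text
clock: 4.08
position: [0.4761, 0.1378, 0.0816]
ee_rot: [0.998, -0.064, 0.002, 0.0]
ft_force: [-14.0, -8.0, 67.3]
grip_width: 0.154
grasp_force: 65.4
clock: 4.33
position: [0.4761, 0.1378, 0.0817]
ee_rot: [0.998, -0.064, 0.002, 0.0]
ft_force: [-17.0, -4.6, 58.0]
grip_width: 0.144
grasp_force: 64.4
```

```bash
python3 -m crank '[[0,0,-0.006,0],[0,0,-0.006,0]]'
```

```text
clock: 4.5
position: [0.4759, 0.1377, 0.0822]
ee_rot: [0.998, -0.064, 0.002, -0.0]
ft_force: [-7.5, -0.1, 31.2]
grip_width: 0.151
grasp_force: 60.8
```

```bash
python3 -m crank '[[0,0,0,-0.06],[0,0,0,-0.15],[0,0,0,-0.24],[0,0,0,-0.33],[0,0,0,-0.42]]'
python3 - <<'E'
from h import *
o=readout.get_obs(); print(o['torque'],o['joint_pos'].round(2) if hasattr(o['joint_pos'],'round') else o['joint_pos'])
E
```

```text
clock: 4.92
position: [0.4758, 0.1386, 0.0823]
ee_rot: [0.987, 0.158, 0.002, -0.0]
ft_force: [-7.6, 3.6, 29.6]
grip_width: 0.149
grasp_force: 60.6
[0.60973635 1.5704407  0.01111205] [ 0.26  0.29 -0.71  1.95  0.23  0.97 -1.81]
```

```bash
python3 -m crank '[[0,0,0,-0.09],[0,0,0,-0.18],[0,0,0,-0.27],[0,0,0,-0.36],[0,0,0,-0.45]]'
python3 - <<'E'
from h import *
o=readout.get_obs(); print(o['torque'],o['joint_pos'])
E
```

```text
clock: 5.33
position: [0.4753, 0.1395, 0.0822]
ee_rot: [0.923, 0.384, 0.002, -0.0]
ft_force: [-10.9, 5.0, 31.8]
grip_width: 0.148
grasp_force: 60.9
[ 1.18138821  2.20885014 -0.09066835] [ 0.32535168  0.31349597 -0.7846742   1.9489505   0.2645247   0.98007236
 -1.36524337]
```

Turning freely, about 52° so far. I'll continue to the stop.

```bash
python3 -m crank '[[0,0,0,-0.09],[0,0,0,-0.18],[0,0,0,-0.27],[0,0,0,-0.36],[0,0,0,-0.40]]'
python3 -m crank '[[0,0,0,-0.02],[0,0,0,-0.02],[0,0,0,-0.02]]'
python3 - <<'E'
from h import *
o=readout.get_obs(); print(o['torque'],o['joint_pos'],np.degrees(2*np.arctan2(o['ee_rot'][1],o['ee_rot'][0])))
E
```

```text
clock: 5.75
position: [0.4747, 0.1399, 0.0822]
ee_rot: [0.823, 0.568, 0.001, -0.001]
ft_force: [-13.2, 5.9, 35.1]
grip_width: 0.146
grasp_force: 61.7
clock: 6.0
position: [0.4747, 0.1399, 0.0822]
ee_rot: [0.819, 0.574, 0.001, -0.001]
ft_force: [-13.2, 5.1, 34.2]
grip_width: 0.145
grasp_force: 62.1
[ 1.53745811  2.94927326 -0.80878175] [ 0.3876337   0.33514854 -0.85949145  1.94654575  0.30011804  0.99017862
 -0.95864766] 70.08039985697616
```

The total turn is 77.4° against a 74.5° stop, with about 0.8 N m of reaction, so it's at the stop. I'll ease the press, release, rise and check.

```bash
python3 -m crank '[[0,0,-0.005,0],[0,0,-0.005,0],[0,0,-0.005,0],[0,0,-0.005,0],[0,0,-0.005,0]]' 0
python3 -m crank '[[0,0,-0.04,0],[0,0,-0.12,0],[0,0,-0.22,0],[0,0,-0.32,0],[0,0,-0.40,0]]' 
python3 -m crank '[[0,0.1,0,0.1],[0,0.2,0,0.2],[0,0.3,0,0.3],[0,0.4,0,0.4],[0,0.48,0,0.5]]' 
python3 - <<'E'
from h import *
c=shot('top','t3');
a=c['color'][145:250,190:430]; cv2.imwrite('pics/t3c.png',cv2.resize(a,None,fx=3.3,fy=3.3,interpolation=cv2.INTER_CUBIC)[:,:,::-1])
print(togo((.447,-.238,.20),np.radians(93)))
E
```

```text
clock: 6.42
position: [0.4741, 0.1367, 0.0814]
ee_rot: [0.819, 0.574, -0.0, -0.0]
ft_force: [0.1, -0.1, 0.2]
grip_width: 0.499
grasp_force: 0.0
clock: 6.83
position: [0.4744, 0.1374, 0.2444]
ee_rot: [0.819, 0.574, 0.001, 0.0]
ft_force: [1.2, 0.6, 0.2]
grip_width: 0.497
grasp_force: 0.0
clock: 7.25
position: [0.6571, 0.0693, 0.2405]
ee_rot: [0.941, 0.339, -0.001, 0.0]
ft_force: [0.1, 0.1, 0.6]
grip_width: 0.502
grasp_force: 0.0
(array([-0.893,  0.255,  0.099]), np.float64(0.5995543865117551))
```

View pics/t3c.png

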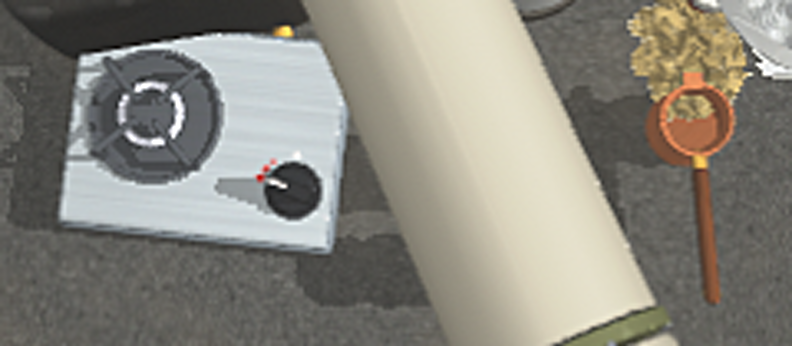

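The knob's pointer now points left towards (273,182) from its centre at (293,190), about 75° from off, so it's at full. That last sideways move went along the turned tool axes, so I'm backing away from the kettle before going to the pot.

```bash
python3 -m crank '[[-0.09,-0.01,0,0.1],[-0.18,-0.02,0,0.2],[-0.28,-0.03,0,0.3],[-0.38,-0.02,0,0.4],[-0.47,0,0,0.5]]' 0.2
python3 - <<'E'
from m import *
print(togo((.447,-.238,.20),np.radians(93)))
img=T['color'].astype(int); r,g,b=img[...,0],img[...,1],img[...,2]
# handle: dark wood, columns per row
for v in range(200,234,6):
    u=np.where((r[v,380:425]>1.5*b[v,380:425])&(r[v,380:425]>60))[0]+380; 
    if len(u): print(v,u.mean(),len(u),onz(T,u.mean(),v,.069).round(4))
E
```

```text
clock: 7.72
position: [0.5088, -0.0499, 0.2413]
ee_rot: [0.996, 0.086, -0.0, 0.0]
ft_force: [0.6, -0.9, 0.7]
grip_width: 0.603
grasp_force: 0.0
(array([-0.225,  0.426,  0.106]), np.float64(0.10643143194693765))
200 402.5 4 [ 0.4714 -0.2366  0.069 ]
206 402.5 4 [ 0.4534 -0.2359  0.069 ]
212 403.5 4 [ 0.4353 -0.2382  0.069 ]
218 404.0 5 [ 0.4174 -0.2389  0.069 ]
224 404.5 4 [ 0.3995 -0.2397  0.069 ]
230 405.0 5 [ 0.3816 -0.2405  0.069 ]
```

```bash
python3 -m crank '[[-0.045,0.085,0.01,0.03],[-0.09,0.17,0.02,0.06],[-0.135,0.255,0.04,0.09],[-0.18,0.34,0.06,0.106],[-0.22,0.425,0.1,0.106]]' 0.2
python3 - <<'E'
from h import *
print(togo((.449,-.237,.062),np.radians(93)))
E
```

```text
clock: 8.23
position: [0.4538, -0.234, 0.2027]
ee_rot: [0.999, 0.032, 0.001, 0.001]
ft_force: [0.9, 0.2, -0.3]
grip_width: 0.601
grasp_force: 0.0
(array([-0.013,  0.006,  0.352]), np.float64(0.011126252282390859))
```

```bash
python3 -m crank '[[-0.01,0.006,0.09,0.01],[-0.012,0.006,0.18,0.01],[-0.012,0.006,0.26,0.01],[-0.012,0.006,0.33,0.01],[-0.012,0.006,0.356,0.01]]' 0.2
python3 -m crank '[[0,0,0,0],[0,0,0,0],[0,0,0,0],[0,0,0,0],[0,0,0,0]]' -0.3 
python3 - <<'E'
from h import *
print(togo((.449,-.237,.060),np.radians(93)))
c=shot('side'); a=c['color'][110:260,300:450]; cv2.imwrite('pics/p1.png',cv2.resize(a,None,fx=3.5,fy=3.5,interpolation=cv2.INTER_CUBIC)[:,:,::-1])
E
```

```text
clock: 8.65
position: [0.4473, -0.2336, 0.0555]
ee_rot: [1.0, 0.027, -0.002, -0.002]
ft_force: [-1.8, -0.2, 0.2]
grip_width: 0.606
grasp_force: 0.0
clock: 9.07
position: [0.4503, -0.2352, 0.061]
ee_rot: [1.0, 0.027, 0.001, 0.001]
ft_force: [-0.1, 0.1, 0.1]
grip_width: 0.35
grasp_force: 0.0
(array([-0.004,  0.004,  0.002]), np.float64(0.001895692649140708))
```

View pics/p1.png

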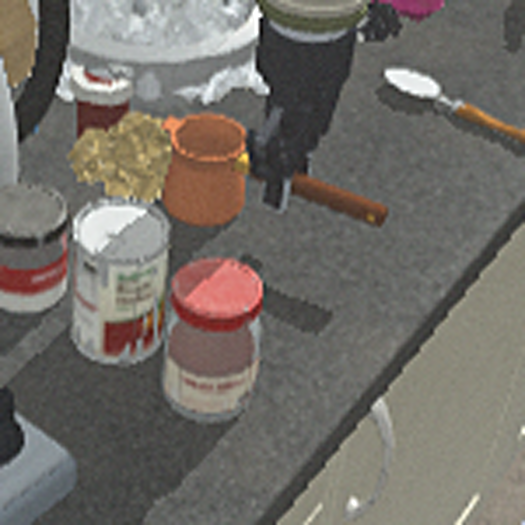

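The side view shows the fingers straddling the handle at (280,190), beside the pot. I'll close and lift slowly.

```bash
python3 -m crank '[[0,0.001,0,0],[0,0.003,0,0],[0,0.003,0,0],[0,0.003,0,0],[0,0.003,0,0]]' -1 90
python3 -m crank '[[0,0,0,0],[0,0,-0.01,0],[0,0,-0.03,0],[0,0,-0.06,0],[0,0,-0.1,0]]'
```

```text
clock: 9.53
position: [0.4498, -0.236, 0.0602]
ee_rot: [1.0, 0.027, 0.0, 0.0]
ft_force: [-2.2, 1.4, 7.1]
grip_width: 0.142
grasp_force: 87.8
clock: 9.95
position: [0.4489, -0.2357, 0.0999]
ee_rot: [1.0, 0.027, -0.001, -0.0]
ft_force: [1.1, -0.2, -2.0]
grip_width: 0.145
grasp_force: 87.6
```

```bash
python3 -m crank '[[0,0,-0.08,0],[0,0,-0.18,0],[0,0,-0.28,0],[0,0,-0.36,0],[0,0,-0.41,0]]'
python3 - <<'E'
from m import *
img=T['color'].astype(int); b=box(img,222,165,252,197)
m=(img.min(2)>150)&box(img,226,168,248,192)   # bright flame ring
p=np.argwhere(m)[:,::-1].astype(np.float32); e=cv2.minEnclosingCircle(p); el=cv2.fitEllipse(cv2.convexHull(p)); print('bright',len(p),e,el[0])
dark=(img.max(2)<125)&(box(img,212,155,262,206)); l,c,st=cen(dark)
h=cv2.convexHull(np.argwhere(l)[:,::-1].astype(np.float32)); el2=cv2.fitEllipse(h); print('dish',el2,st)
for z in(.06,.07,.08,.096): print(z,onz(T,*el[0],z).round(4),onz(T,*el2[0],z).round(4))
g=S['color'].astype(int); m=(g.min(2)>150)&box(g,222,232,252,266); p=np.argwhere(m)[:,::-1].astype(np.float32); el3=cv2.fitEllipse(cv2.convexHull(p)); print('side',len(p),el3[0],tri(el[0],el3[0]))
E
```

```text
clock: 10.37
position: [0.4503, -0.236, 0.2686]
ee_rot: [1.0, 0.027, 0.002, 0.001]
ft_force: [0.6, -0.5, -3.0]
grip_width: 0.151
grasp_force: 88.0
bright 105 ((235.3719940185547, 179.1320037841797), 10.124707221984863) (235.32122802734375, 179.05996704101562)
dish ((235.6356964111328, 179.5848846435547), (41.47407913208008, 41.90791702270508), 2.7889633178710938) [ 217  160   40   41 1188]
0.06 [0.5478 0.2668 0.06  ] [0.5461 0.2658 0.06  ]
0.07 [0.5464 0.2644 0.07  ] [0.5447 0.2634 0.07  ]
0.08 [0.5449 0.262  0.08  ] [0.5433 0.261  0.08  ]
0.096 [0.5427 0.2582 0.096 ] [0.5411 0.2572 0.096 ]
side 181 (237.2188262939453, 241.5489959716797) (array([0.544 , 0.2603, 0.0875]), np.float64(0.0004))
```

```bash
python3 -m crank '[[0.003,-0.03,0,0],[0.008,-0.09,0,0],[0.014,-0.16,0,0],[0.021,-0.24,0,0],[0.028,-0.32,0,0]]'
python3 -m crank '[[0.007,-0.08,0,0],[0.014,-0.16,0,0],[0.021,-0.24,0,0],[0.028,-0.32,0,0],[0.036,-0.4,0,0]]'
python3 -m crank '[[0.007,-0.08,0,0],[0.014,-0.16,0,0],[0.021,-0.24,0,0],[0.028,-0.32,0,0],[0.035,-0.39,0,0]]'
python3 - <<'E'
from h import *
print(togo((.467,.260,.2),np.radians(93)))
E
```

```text
clock: 10.88
position: [0.4526, -0.1053, 0.262]
ee_rot: [1.0, 0.027, -0.001, -0.0]
ft_force: [0.9, 0.8, -2.7]
grip_width: 0.144
grasp_force: 87.9
clock: 11.3
position: [0.4578, 0.0552, 0.2622]
ee_rot: [1.0, 0.028, -0.001, 0.0]
ft_force: [1.3, -0.4, -2.9]
grip_width: 0.14
grasp_force: 87.9
clock: 11.72
position: [0.4631, 0.212, 0.2623]
ee_rot: [1.0, 0.028, -0.001, 0.0]
ft_force: [-0.1, -0.7, -2.5]
grip_width: 0.145
grasp_force: 87.9
(array([ 0.017, -0.119,  0.156]), np.float64(0.003395448477625245))
```

```bash
python3 -m crank '[[0.003,-0.04,0.02,0],[0.008,-0.08,0.05,0],[0.016,-0.119,0.09,0],[0.016,-0.119,0.13,0],[0.016,-0.119,0.155,0]]'
python3 -m crank '[[0,0,0,0],[0,0,0,0],[0,0,0,0]]'
python3 - <<'E'
from h import *
o=readout.get_obs(); print(o['position'],togo((.467,.26,.176),np.radians(93)))
L=[]
for n in('side','top'):
    c=shot(n,'f1'+n); a=c['color'][130:310,190:370] if n=='side' else c['color'][140:240,190:320]
    L.append(cv2.resize(a,None,fx=3,fy=3,interpolation=cv2.INTER_CUBIC)[:,:,::-1] if n=='top' else cv2.resize(a,None,fx=2.2,fy=2.2,interpolation=cv2.INTER_CUBIC)[:,:,::-1])
h=max(x.shape[0] for x in L); cv2.imwrite('pics/f1.png',np.hstack([cv2.copyMakeBorder(x,0,h-x.shape[0],0,0,0) for x in L])); print([x.shape for x in L])
E
```

```text
clock: 12.13
position: [0.4664, 0.2583, 0.1986]
ee_rot: [1.0, 0.029, -0.002, 0.0]
ft_force: [-0.6, -1.0, -2.8]
grip_width: 0.145
grasp_force: 87.9
clock: 12.38
position: [0.4689, 0.2571, 0.2021]
ee_rot: [1.0, 0.027, 0.0, 0.0]
ft_force: [0.9, 0.3, -2.1]
grip_width: 0.144
grasp_force: 88.0
[0.46888325 0.25712236 0.20210206] (array([-0.004, -0.007,  0.065]), np.float64(0.0013171346293155432))
[(396, 396, 3), (300, 390, 3)]
```

View pics/f1.png

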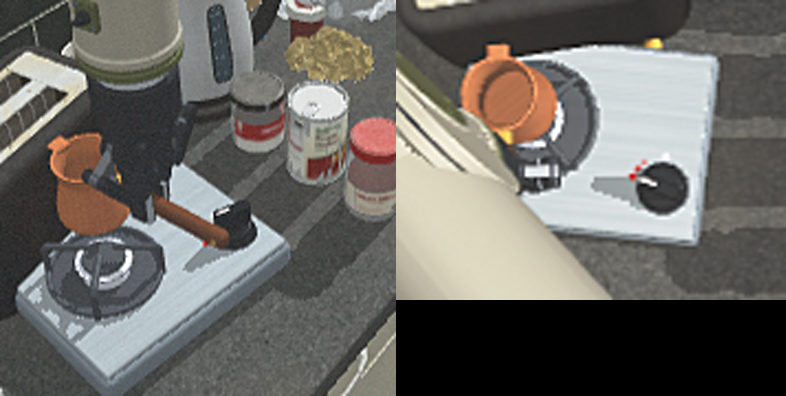

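The pot is held level and upright over the burner, and the bystanders haven't moved. In the side crop the pot is at (95,190) above the burner at (105,265). I'll compare the pot's and burner's residuals against the robot frame in each camera.

```bash
python3 - <<'E'
from m import *
o=readout.get_obs(); A=np.array([o['position'][0]+.0775,o['position'][1]+.0042]); zb=o['position'][2]-.0602; print(A,zb)
def cop(c,bx):
    i=c['color'].astype(int); r,g,b=i[...,0],i[...,1],i[...,2]
    return cen((r>1.35*g)&(g>1.1*b)&(r>80)&box(i,*bx))[0]
mt=cop(T,(200,140,260,200)); ms=cop(S,(200,180,262,245))
# side: belly rows, silhouette left/right
for v in(216,220,224,228):
    u=np.where(ms[v])[0]; print('side row',v,u.min(),u.max(),(u.min()+u.max())/2)
for z in(.02,.035): print('axis proj side',proj(S,(*A,zb+z)))
v=np.where(ms.any(1))[0]; print('side rows',v.min(),v.max(),'front-bottom pred',proj(S,(A[0]-.022,A[1]+.025,zb)))
print('burner side meas (237.2,241.5) pred',[proj(S,(.546,.264,z)).round(1) for z in(.07,.08)])
u=np.where(mt.any(0))[0]; v=np.where(mt.any(1))[0]; print('top mask',u.min(),u.max(),v.min(),v.max())
for vv in range(v.min(),v.max(),3):
    q=np.where(mt[vv])[0]; print(vv,q.min(),q.max(),end='; ')
print('\nrim pred', [proj(T,(A[0]+.034*a,A[1]+.034*b,zb+.074)).round(1) for a,b in((0,0),(0,1),(0,-1),(1,0),(-1,0))])
print('burner top pred',[proj(T,(.546,.264,z)).round(1) for z in(.07,.08)],'meas 235.3 179.1')
E
```

```text
[0.5466001  0.26149021] 0.1420198157117621
side row 216 216 233 224.5
side row 220 216 242 229.0
side row 224 216 248 232.0
side row 228 217 247 232.0
axis proj side [231.68400521 218.77532578]
axis proj side [230.72772545 213.91750048]
side rows 190 236 front-bottom pred [231.74904772 236.33646628]
burner side meas (237.2,241.5) pred [array([236.5, 247.1]), array([236. , 244.3])]
top mask 211 243 154 187
154 225 227; 157 220 227; 160 217 231; 163 214 236; 166 212 239; 169 211 242; 172 211 242; 175 212 243; 178 217 242; 181 220 241; 184 229 238; 
rim pred [array([223.3, 171.4]), array([210.5, 171.8]), array([236.1, 171.1]), array([223.3, 158.7]), array([223.2, 184.3])]
burner top pred [array([235.4, 179.2]), array([234.7, 178.7])] meas 235.3 179.1
```

The residuals are small in both views. The pot axis is at about (0.5466, 0.2615) and the burner at about (0.545, 0.261), so it's centred within about 2 mm. Now I'll lower to 2 cm.

```bash
python3 -m crank '[[-0.004,0,0.01,0],[-0.004,0,0.025,0],[-0.004,0,0.045,0],[-0.004,0,0.06,0],[-0.004,0,0.065,0]]'
python3 -m crank '[[0,0,0,0],[0,0,0,0],[0,0,0,0],[0,0,0,0],[0,0,0,0]]'
python3 - <<'E'
from m import *
o=readout.get_obs(); p=np.array(o['position']); A=p+[.0775,.0042,-.0602]; print(A,np.abs(o['joint_velocities']).max(),R.from_quat(o['ee_rot']).as_matrix()[2].round(4))
i=S['color'].astype(int); r,g,b=i[...,0],i[...,1],i[...,2]
ms=cen((r>1.35*g)&(g>1.1*b)&(r>80)&box(i,200,190,265,260))[0]; v=np.where(ms.any(1))[0]
print('bottom row',v.max(),'pred',proj(S,(A[0]-.022,A[1]+.025,A[2])))
a=S['color'][130:310,190:420]; cv2.imwrite('pics/f2.png',cv2.resize(a,None,fx=3.3,fy=3.3,interpolation=cv2.INTER_CUBIC)[:,:,::-1])
E
```

```text
clock: 13.0
position: [0.4666, 0.2569, 0.1739]
ee_rot: [1.0, 0.027, -0.001, 0.0]
ft_force: [0.2, -0.3, -2.1]
grip_width: 0.15
grasp_force: 88.0
clock: 13.42
position: [0.4673, 0.2574, 0.1758]
ee_rot: [1.0, 0.027, 0.0, -0.0]
ft_force: [-0.3, 0.4, -2.0]
grip_width: 0.143
grasp_force: 88.0
[0.54472117 0.26153682 0.11545201] 0.0015281098105206386 [ 3.e-04  0.e+00 -1.e+00]
bottom row 244 pred [234.00065909 244.83415418]
```

View pics/f2.png

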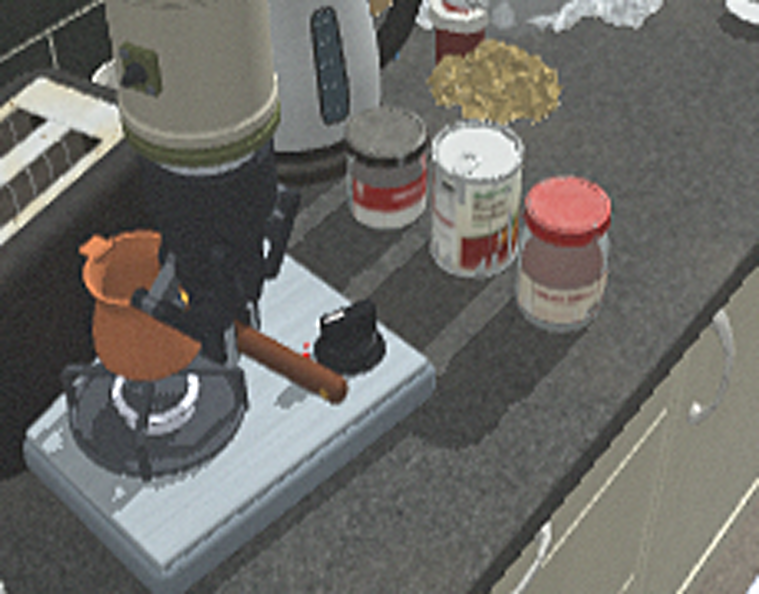

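The pot (bottom at about (147,378) in the crop) hangs level over the burner, clear of the supports. The knob's pointer still shows full, the row hasn't been disturbed, and the arm is at rest.

```bash
python3 -c "from workcell import manip; print(manip.hand_in())"
```

```text
the job is handed in; nothing more can be done
None
```

I handed the job in at about 13.5 s of the 64 s; no verdict came back. The knob is at full, and the pot is held level and at rest about 2 cm above the pan supports, centred to within a few millimetres by the cameras, with the jars and tin not visibly moved.

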